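Vent the cake warmer and hold its sprung hood below balance

TASK

Let the steam out of the copper cake warmer: pull its black vent knob up to the stop, keep it there for about a second, then let it spring back down. Then lift the glass hood by its wooden handle clearly past its balance point (the red stud on the quadrant), without letting it fly open or slam, and bring it back to a few degrees below balance, ten at most, ready for a colleague to load. Finish while still holding the hood there by the handle, keeping it still, and leave everything else on the table undisturbed.

Things in the scene. Friction and masses are not known exactly. Their poses are not given: they have to be found in the camera images.
- warmer: Copper-clad cake warmer fixed on the table; origin under it. Its -x is the front (to the robot), +y left, z up. In its frame x -80..+190, y -200..+200, 100 high. A glazed hood covers the left of the front half; flat copper decks (100 high) lie to its right, with the vent knob, and behind it. (mm)
- hood (a joint): Hood angle, rad: 0 shut (level), grows as the front edge rises and swings back, stop at 1.45. Sprung like a tailgate: balances at 1.15 (66 deg); below it falls shut, above it swings open to the stop; it stays nowhere between unless held (little friction). At the handle, square to the hood: 2.5 N lifts it when shut, 0 at balance, and it pulls open with about 1.5 N at the stop.
- hood_hinge (a point): Point on the hood's hinge axis, at the middle of its width, 107 above the table; the axis runs along the warmer's y. The hood is a steel frame with glass, 14 thick, 280 wide, reaching 155 forward of the axis. (mm)
- hood_handle (a point): Middle of the handle: round light-wood bar, 18 diameter, 124 long, along the warmer's y, on two end arms, 45 in front of the hood's edge, in the hood's plane: 200*cos(angle) before and 200*sin(angle) above the hinge axis (107 above the table when shut). The bar is a roller free to turn on its axis, so a gripper closed across it may keep pointing straight down while the hood swings. (mm)
- hood_grip: The same roller bar of the handle (origin at its middle, y along the bar); the part that must be held.
- vent (a joint): Lift of the steam vent knob, m: 0 down (rest), stop at 0.028 up. Sprung down: about 4 N to start, 9 N at the stop; springs back when let go.
- vent_knob (a point): Middle of the vent knob's black grip, an upright cylinder 30 diameter and 22 high on a 12 stem, on the warmer's right deck; 146 above the table at rest (46 above the deck, with a collar 40 diameter and 10 high below it). Pulled straight up. (mm)
- bowl: Bystander: open steel mixing bowl, rim radius 85, 70 high (mm); origin under its centre.
- oil: Bystander: amber glass bottle, radius 30, 170 high (mm); origin under its centre.
- syrup: Bystander: reddish jar, radius 32, 120 high (mm); origin under its centre.
- mug: Bystander: blue ceramic cup, rim radius 36, 80 high (mm); origin under its centre.
- sugar: Bystander: white tin, radius 28, 70 high, standing on the warmer's rear deck behind the hood (mm); origin under its centre.
- scraper: Bystander: spatula about 280 mm long lying on the table to the robot's left; origin on its underside near the middle.
- cake: Bystander: round brown cake, radius 30, 23 high, lying on the table in front of the warmer's left half (mm); origin under its centre.
- stud (a point): Centre of the red stud (15 across) on a steel wire quadrant (6 thick, radius 110 about the hinge axis) that stands on the warmer's left edge beside the hood. It marks the balance point: there the white stripe on the hood's left edge points at the stud. (mm)

How it is judged:
On the way, in this order (a step that is already met when the one before it is completed fails the run):
1. the vent knob is pulled up to its stop (25 mm or more) and kept there (value of joint vent above 0.025 m), for 0.5 s.
2. the vent knob has sprung back down while the hood is still shut (value of joint vent below 0.004 m and value of joint hood below 0.1 rad), for 0.1 s.
3. the hood is raised past its balance point (above 1.20 rad) (value of joint hood above 1.2 rad and value of joint vent below 0.004 m), for 0.15 s.
At the end, for the whole second after the job is handed in: The hood is held still (under 0.08 rad/s) by the fingers on its handle bar (more than 0.3 N) at an angle between 0.90 and 1.12 rad, that is 0.03 to 0.25 rad below its balance point at 1.15; the vent knob is down (under 4 mm) (value of joint hood between 0.9 and 1.12 rad and velocity of joint hood between -0.08 and 0.08 rad/s and contact force between the fingers and hood_grip above 0.3 N and value of joint vent below 0.004 m); the arm keeps its last pose, push and grip.
It fails at once if the hood flies open or slams shut (faster than 2.5 rad/s) (velocity of joint hood above 2.5 rad/s or velocity of joint hood below -2.5 rad/s).
It fails at once if a bystander is moved by more than 30 mm (distance of any of bowl, oil, syrup, mug, sugar, scraper, cake from where it was at the start of the episode above 0.03 m).
It fails at once if a standing bystander is tipped (angle between any of bowl, oil, syrup, mug, sugar, cake's own z axis and vertical above 0.5 rad).
It also fails if it takes over 58 s, if anything falls off the work surface, if the arm or the gripper's body presses on something with over 40 N, if the wrist force passes 120 N, or if a joint passes its speed limit or range.

ROBOT

A 6-joint arm with a two-finger parallel gripper is mounted at the origin on the work surface. World frame = base frame: x ahead of the robot, y to its left, z up, the work surface at z = 0. Lengths are in m, angles in rad, forces in N, time in s.
With the tool pointing down it reaches from about 0.375 to 0.9 m from the base axis. Payload 3.1 kg.
Tool frame: the origin (TCP) lies at the centre of the arm's flange, where the gripper is bolted on; the fingertips stand 182 mm ahead of it and the grasp point (between the pads) lies 164 mm ahead of it (arm.grasp_offset is the distance from the TCP to the grasp point, in m); z points along the fingers, y is the line along which they close (so a half turn about z gives the same grasp; the last joint's range is limited). The gripper opens to 87 mm and grips with 3 to 60 N. Pads are 19 mm wide; open, the fingers measure 117 mm over their backs; the gripper's body (75 mm by 190 mm) begins 51 mm behind the grasp point.
Start: joints at [-1.504, 0.527, 1.433, -0, 1.181, -0.178], TCP at [0.152, -0.606, 0.405] pointing down, gripper open.
Joint ranges: [-3.08, 3.08], [-0.75, 2.2], [0.22, 2.44], [-1.43, 4.57], [0, 2.65], [-2.85, 2.85]. Speed limits (rad/s): [2.79, 2.79, 3.14, 3.14, 3.14, 3.14].

INTERFACE

Orientations are given as [roll, pitch, yaw] about the fixed x, y, z axes, in that order (R = Rz(yaw) Ry(pitch) Rx(roll)).
In Python, from station import monitor, snapshot, order, arm gives the robot as it stands.
- The arm moves only by the shell command python3 -m inch 'ROWS' [FORCE]. ROWS is JSON, a list that holds one entry, the list of rows, each a list of 7 numbers: the shift along the tool's x, y, z in units of 50 mm (1.0 is 50 mm), then the turn, a rotation vector about the tool's x, y, z in units of 5 degrees (1.0 is 5 degrees), then the opening, from -1 (shut) to 1 (fully open). A call has 1 to 10 rows; each row is the pose to reach, as a shift and turn from the pose commanded when the call began, along the tool's axes at that moment; what a row does not reach only later rows make up. A row lasts 1/10 s, in which the tool goes at most 50 mm and 8.59 degrees, less where a joint would pass 70% of its speed; a pose out of reach is approached as far as the arm can. A call with a gripper value outside its range is refused whole. The fingers move at their own pace and stop on an object; FORCE is the grip in N (left out, the last holds). Time passes only in rows, so rows that repeat a pose let the fingers close. It gives the time, the measured TCP pose, the force, the opening and the grip force at its end, in the units of the state.
- monitor.state(): the state, without advancing time (a new reading comes with each control period).
- snapshot(name): name is "scene" or "top" or "wrist"; returns a dict with "frame" (384x512x3 uint8, blue, green, red), "K" (3x3 intrinsics, pixels), "R" (3x3) and "t" (3): a world point X has camera coordinates R X + t; the wrist camera has in their place "hand_eye" (4x4, takes a point from camera to tool coordinates, whose origin is the TCP and whose axes are the flange's). Camera axes: x right, y down, z forward; pixel columns grow to the right and rows downward; lengths in m; the calibration is good to about 2 mm. The wrist camera is an equidistant fisheye: a pixel r from the principal point sees the ray r / f radians off the axis. A picture is of the moment at which its call begins: read the wrist's pose just before it. There is no depth.
- order.close_job(): hands the job in; it is judged then, once.
The state is a dict: "t": time; "joints": joint angles; "qd": joint speeds; "joint_efforts": joint torques, N m; "eef_pos": TCP position; "eef_rot": TCP orientation; "force": force on the tool from outside, world axes, zero at the start; "torque": the same for the moment, N m; "opening": opening from 0.0 (shut) to 1.0 (fully open); "grasp_force": force on a finger pad.
Only numpy, scipy, OpenCV 4.12 (cv2) and the standard library are available. Lean on these libraries where they do the work, as an engineer would, in place of code of your own. Each camera call takes 0.05 s, during which the arm holds its last target. There are 200 camera calls.

## Working session

There is one attempt and no reset: what is moved stays moved. The work goes in short steps, Python scripts to look and compute and a shell command to move; the robot and the scene stay as the last step left them, time stands still between calls to the robot, and variables do not carry over. Pictures are saved under pics/ and viewed, at most 10 in all, crops included, and the job is handed in when it is done.

```bash
ls; mkdir -p pics
python3 - <<'E'
from station import monitor,snapshot,arm
import cv2,numpy as np,pickle
s=monitor.state();print({k:np.round(v,3) for k,v in s.items()})
d={}
for n in("scene","top"):
    d[n]=snapshot(n);cv2.imwrite(f"pics/{n}.png",cv2.resize(d[n]["frame"],(800,600),interpolation=cv2.INTER_CUBIC))
    print(n,d[n]["K"],d[n]["R"],d[n]["t"])
pickle.dump(d,open("cams.pkl","wb"))
E
```

```text
pics
{'t': np.float64(0.0), 'joints': array([-1.505,  0.528,  1.434,  0.   ,  1.181, -0.179]), 'qd': array([-0.   , -0.002, -0.   , -0.   , -0.   , -0.001]), 'joint_efforts': array([ 2.0000e-03, -4.4004e+01, -1.7659e+01,  6.3000e-02,  5.8000e-02,
       -0.0000e+00]), 'eef_pos': array([ 0.151, -0.606,  0.404]), 'eef_rot': array([-3.139, -0.   ,  0.245]), 'force': array([-0.735,  0.149, -0.948]), 'torque': array([0.034, 0.008, 0.017]), 'grasp_force': np.float64(0.0), 'opening': np.float64(0.999)}
scene [[386.07457916   0.         260.14742395]
 [  0.         386.07457916 196.74742508]
 [  0.           0.           1.        ]] [[-0.79948361  0.60046383  0.01640576]
 [ 0.36904426  0.51254441 -0.77530933]
 [-0.47395389 -0.61379265 -0.63136859]] [ 0.42637841 -0.07702529  1.46858415]
top [[445.89035495   0.         254.46170336]
 [  0.         445.89035495 196.11699909]
 [  0.           0.           1.        ]] [[ 0.01538444 -0.99986923 -0.0049832 ]
 [-0.98513683 -0.01430465 -0.17117478]
 [ 0.17108112  0.00754256 -0.98522808]] [-0.03991057  0.5514195   1.68603748]
```

View pics/scene.png

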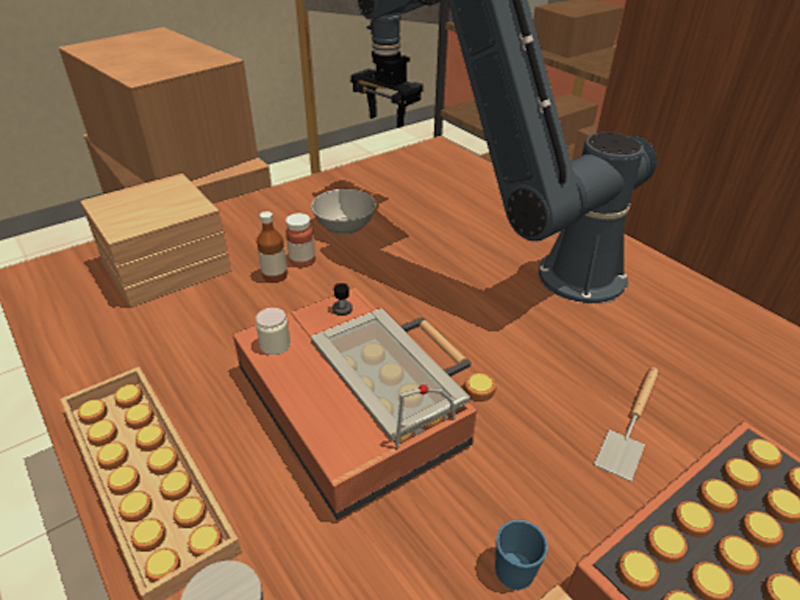

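View pics/top.png

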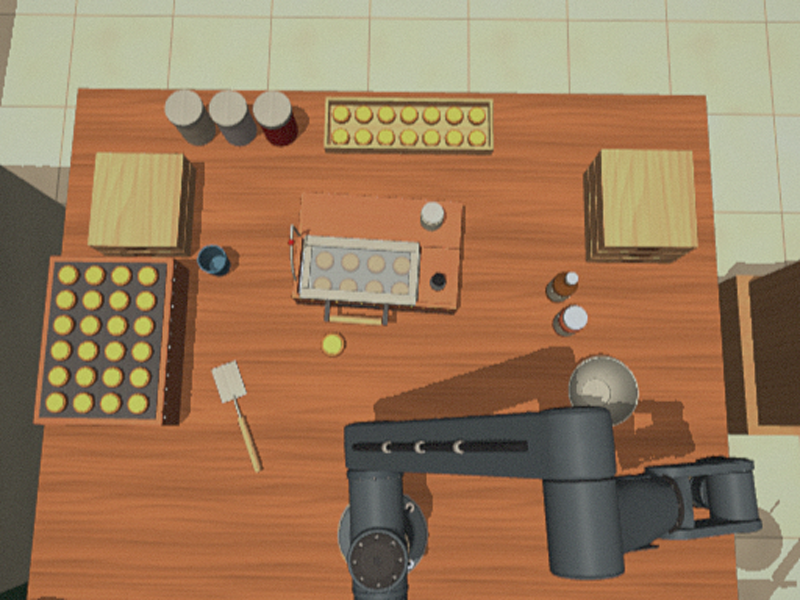

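The scene view shows the warmer, with the knob at (342,292), handle bar (420,322)-(466,364) and stud (424,389). In the top view (800 px wide) they are at (438,281), (331,318)-(383,322) and (291,242). I'll use an enlarged crop to refine these.

Run:
```python
import cv2,pickle,numpy as np
d=pickle.load(open("cams.pkl","rb"))
def crop(n,x,y,w,h,k): return cv2.resize(d[n]["frame"][y:y+h,x:x+w],(w*k,h*k),interpolation=cv2.INTER_CUBIC)
a=crop("scene",200,175,100,100,4);b=crop("top",185,135,100,75,4)
b=cv2.copyMakeBorder(b,0,100,0,0,cv2.BORDER_CONSTANT)
cv2.imwrite("pics/crop.png",np.hstack([a,b]))
```

```text
(no output)
```

View pics/crop.png

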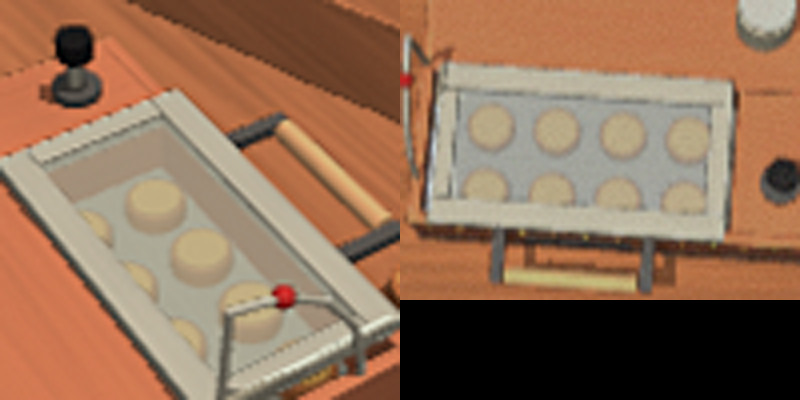

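The crop shows the knob grip centred at (75,47) in scene and (783,176) in top. The bar ends are at scene (281,125)/(388,220) and top (638,283)/(503,277), and the stud at scene (284,296), top (406,79).

```bash
cat > h.py <<'E'
import numpy as np,cv2,pickle
d=pickle.load(open("cams.pkl","rb"))
P={n:d[n]["K"]@np.c_[d[n]["R"],d[n]["t"]] for n in d}
def tri(a,b):
    s=(np.array(a)+.5)/4-.5+[200,175]; t=(np.array(b)-[400,0]+.5)/4-.5+[185,135]
    X=cv2.triangulatePoints(P["scene"],P["top"],s.reshape(2,1).astype(float),t.reshape(2,1).astype(float))[:,0];X=X[:3]/X[3]
    e=[np.round((p@np.r_[X,1])[:2]/(p@np.r_[X,1])[2]-q,2) for p,q in((P["scene"],s),(P["top"],t))]
    return X,e
E
python3 - <<'E'
from h import *
for n,a,b in(("knob",(75,47),(783,176)),("barR",(281,125),(638,283)),("barL",(388,220),(503,277)),("stud",(284,296),(406,79)),("hoodRR",(175,93),(734,84)),("hoodFR",(398,310),(725,238))):
    X,e=tri(a,b);print(n,X.round(4),e)
R,L=tri((281,125),(638,283))[0],tri((388,220),(503,277))[0]
print(np.linalg.norm(L-R),np.arctan2(*(R-L)[[1,0]])*57.3)
E
```

```text
knob [ 0.6013 -0.1264  0.1441] [array([-0.42, -0.08]), array([-0.17,  0.21])]
barR [0.505  0.0063 0.1101] [array([-0.28, -0.05]), array([-0.12,  0.12])]
barL [0.5086 0.1322 0.1121] [array([-0.23, -0.03]), array([-0.1 ,  0.09])]
stud [0.6711 0.215  0.2089] [array([-0.74, -0.12]), array([-0.26,  0.25])]
hoodRR [ 0.6413 -0.0459  0.1931] [array([-23.14,  -6.02]), array([-9.53,  9.17])]
hoodFR [ 0.5248 -0.0025 -0.0394] [array([-37.54, -10.17]), array([-18.58,  12.11])]
0.12594949071092548 -91.66560811908627
```

```bash
cat >> h.py <<'E'
from scipy.spatial.transform import Rotation as Ro
def go(g,yaw=1.542):
    "units to bring grasp point to g, tool down with yaw"
    from station import monitor,arm
    s=monitor.state();R=Ro.from_euler("xyz",s["eef_rot"])
    T=Ro.from_euler("xyz",[np.pi,0,yaw]);tcp=np.array(g)+[0,0,arm.grasp_offset]
    print("t",round(s["t"],2),"shift",(R.inv().apply(tcp-s["eef_pos"])/.05).round(3),"turn",((R.inv()*T).as_rotvec(degrees=True)/5).round(2),
      "grasp pt",(s["eef_pos"]+R.apply([0,0,arm.grasp_offset])).round(4),"F",np.round(s["force"],1),"op",round(s["opening"],3),"gf",round(s["grasp_force"],1))
E
python3 -c "
from h import *
go([.601,-.126,.241])"
```

```text
t 0.1 shift [ 1.105e+01 -7.136e+00  5.000e-03] turn [ -0.02  -0.02 -14.86] grasp pt [ 0.1515 -0.6057  0.2404] F [ 0.5 -0.5  0.3] op 0.996 gf 0.0
```

```bash
python3 -m inch '[[[0.5,-0.3,0,0,0,-0.7,1],[1.1,-0.7,0,0,0,-1.5,1],[1.8,-1.2,0,0,0,-2.5,1],[2.5,-1.6,0,0,0,-3.4,1],[3.2,-2.1,0,0,0,-4.3,1],[3.9,-2.5,0,0,0,-5.2,1],[4.6,-3.0,0,0,0,-6.2,1],[5.3,-3.4,0,0,0,-7.1,1],[6.0,-3.9,0,0,0,-8.1,1],[6.5,-4.2,0,0,0,-8.8,1]]]' 30; python3 -c "
from h import *
go([.601,-.126,.241])"
```

```text
t: 1.1
eef_pos: [0.417, -0.3213, 0.4044]
eef_rot: [-3.14, -0.001, 1.017]
force: [0.8, 0.4, -1.1]
opening: 1.002
grasp_force: 0.0
t 1.1 shift [5.258e+00 1.077e+00 2.000e-03] turn [-0.01 -0.02 -6.01] grasp pt [ 0.4169 -0.3211  0.2409] F [ 0.8  0.4 -1.1] op 1.002 gf 0.0
```

```bash
python3 -m inch '[[[0.7,0.15,0,0,0,-0.8,1],[1.4,0.3,0,0,0,-1.6,1],[2.1,0.45,0,0,0,-2.4,1],[2.8,0.6,0,0,0,-3.2,1],[3.5,0.75,0,0,0,-4.0,1],[4.2,0.9,0,0,0,-4.8,1],[4.8,1.0,0,0,0,-5.5,1],[5.2,1.07,0,0,0,-6,1],[5.25,1.08,0,0,0,-6,1],[5.25,1.08,0,0,0,-6,1]]]'
python3 - <<'E'
from h import *
go([.601,-.126,.146])
from station import snapshot
w=snapshot("wrist");cv2.imwrite("pics/w1.png",w["frame"]);pickle.dump(w,open("w1.pkl","wb"));print(w["K"],w["hand_eye"])
E
```

```text
t: 2.1
eef_pos: [0.6006, -0.1295, 0.4042]
eef_rot: [-3.14, 0.0, 1.537]
force: [0.6, 0.0, -0.4]
opening: 0.997
grasp_force: 0.0
t 2.1 shift [0.07  0.009 1.894] turn [-0.02  0.   -0.06] grasp pt [ 0.6003 -0.1295  0.2407] F [ 0.6  0.  -0.4] op 0.997 gf 0.0
[[297.31863964   0.         252.51596171]
 [  0.         297.31863964 189.99219625]
 [  0.           0.           1.        ]] [[ 8.33004799e-04 -9.63367823e-01 -2.68182295e-01  7.31286016e-02]
 [ 9.99998712e-01  4.34654377e-04  1.54473913e-03  6.58216569e-04]
 [-1.37158537e-03 -2.68183236e-01  9.63366945e-01  2.00886024e-02]
 [ 0.00000000e+00  0.00000000e+00  0.00000000e+00  1.00000000e+00]]
```

View pics/w1.png

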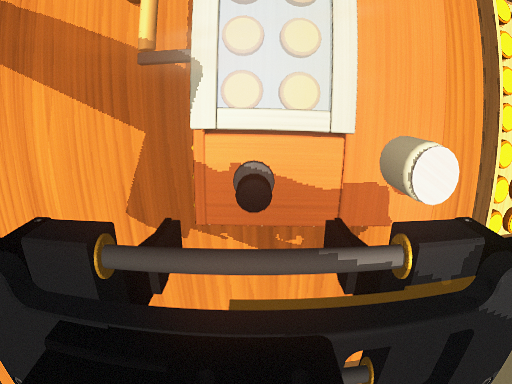

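The wrist view shows the knob's top disc at about (254,193), between the fingers. The bar's near end is at (147,48).

Run:
```python
from h import *
w=pickle.load(open("w1.pkl","rb"));K=w["K"];H=w["hand_eye"]
p=np.array([.6006,-.1293,.4044]);R=Ro.from_euler("xyz",[-3.14,0,1.538])
def hit(u,v,z):
    a=np.array([u-K[0,2],v-K[1,2]])/K[0,0];th=np.linalg.norm(a)
    r=np.r_[a/th*np.sin(th),np.cos(th)]
    r=R.apply(H[:3,:3]@r);o=p+R.apply(H[:3,3]);return (o+r*(z-o[2])/r[2]).round(4)
print(hit(254,193,.157),hit(147,48,.107))
```

```text
[ 0.6027 -0.122   0.157 ] [0.5047 0.0108 0.107 ]
```

```bash
python3 -m inch '[[[0.11,0.03,0.4,0,0,0,1],[0.11,0.03,0.8,0,0,0,1],[0.11,0.03,1.2,0,0,0,1],[0.11,0.03,1.6,0,0,0,1],[0.11,0.03,1.9,0,0,0,1],[0.11,0.03,1.9,0,0,0,1],[0.11,0.03,1.9,0,0,0,-1],[0.11,0.03,1.9,0,0,0,-1],[0.11,0.03,1.9,0,0,0,-1],[0.11,0.03,1.9,0,0,0,-1]]]' 40;python3 -m inch '[[[0,0,0,0,0,0,-1],[0,0,0,0,0,0,-1],[0,0,0,0,0,0,-1]]]'; python3 -c "
from h import *
go([.602,-.124,.145])"
```

```text
t: 3.15
eef_pos: [0.6026, -0.1245, 0.3107]
eef_rot: [3.14, 0.001, 1.536]
force: [0.1, 0.3, 0.7]
opening: 0.723
grasp_force: 0.0
t: 3.45
eef_pos: [0.6024, -0.1242, 0.3099]
eef_rot: [3.141, 0.0, 1.536]
force: [-0.3, 0.3, 1.0]
opening: 0.448
grasp_force: 0.0
t 3.45 shift [ 0.004 -0.009  0.027] turn [ 0.    0.   -0.06] grasp pt [ 0.6025 -0.1242  0.1464] F [-0.3  0.3  1. ] op 0.448 gf 0.0
```

Next: finish closing (30 mm is about 0.345 open), then pull up slowly.

```bash
python3 -m inch '[[[0,0,0,0,0,0,-1],[0,0,0,0,0,0,-1],[0,0,0,0,0,0,-1],[0,0,0,0,0,0,-1]]]';python3 -m inch '[[[0,0,-0.1,0,0,0,-1],[0,0,-0.2,0,0,0,-1],[0,0,-0.3,0,0,0,-1],[0,0,-0.4,0,0,0,-1],[0,0,-0.5,0,0,0,-1],[0,0,-0.54,0,0,0,-1],[0,0,-0.56,0,0,0,-1],[0,0,-0.56,0,0,0,-1]]]'; python3 -c "
from h import *
go([.602,-.124,.145])"
```

```text
t: 3.85
eef_pos: [0.6017, -0.1242, 0.3096]
eef_rot: [-3.139, -0.0, 1.537]
force: [-4.4, -0.8, 3.8]
opening: 0.325
grasp_force: 40.0
t: 4.65
eef_pos: [0.6017, -0.1242, 0.3373]
eef_rot: [-3.139, -0.0, 1.536]
force: [-4.4, -1.9, -9.5]
opening: 0.333
grasp_force: 40.0
t 4.65 shift [0.004 0.007 0.576] turn [-0.03 -0.01 -0.06] grasp pt [ 0.6012 -0.1241  0.1738] F [-4.4 -1.9 -9.5] op 0.333 gf 40.0
```

```bash
python3 -m inch '[[[0,0,-0.03,0,0,0,-1],[0,0,-0.03,0,0,0,-1],[0,0,-0.03,0,0,0,-1],[0,0,-0.03,0,0,0,-1],[0,0,-0.03,0,0,0,-1],[0,0,-0.03,0,0,0,-1],[0,0,-0.03,0,0,0,-1],[0,0,-0.03,0,0,0,-1],[0,0,-0.03,0,0,0,-1]]]'
python3 - <<'E'
from h import *
go([.602,-.124,.145])
from station import snapshot
f=snapshot("scene")["frame"];cv2.imwrite("pics/k.png",cv2.resize(f[130:230,170:290],None,fx=5,fy=5,interpolation=cv2.INTER_CUBIC))
E
```

```text
t: 5.55
eef_pos: [0.6018, -0.1242, 0.3379]
eef_rot: [-3.138, -0.001, 1.536]
force: [-4.4, -2.5, -17.8]
opening: 0.331
grasp_force: 40.0
t 5.55 shift [0.004 0.006 0.587] turn [-0.04 -0.01 -0.06] grasp pt [ 0.6012 -0.1241  0.1744] F [ -4.4  -2.5 -17.8] op 0.331 gf 40.0
```

View pics/k.png

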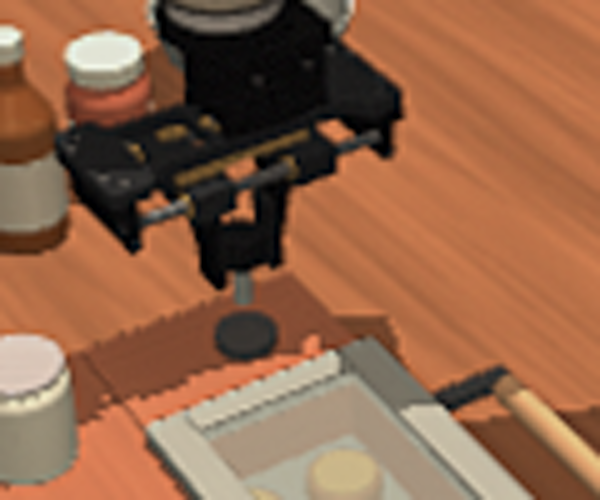

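The knob is up with its stem showing at (243,290), and the force has jumped, so it is at the stop. Releasing it now.

```bash
python3 -m inch '[[[0,0,0,0,0,0,1],[0,0,0,0,0,0,1],[0,0,0,0,0,0,1],[0,0,0,0,0,0,1],[0,0,0,0,0,0,1],[0,0,-0.3,0,0,0,1],[0,0,-0.7,0,0,0,1],[0,0,-1.2,0,0,0,1],[0,0,-1.5,0,0,0,1],[0,0,-1.5,0,0,0,1]]]'; python3 -c "
from h import *
go([.507,.069,.190])"
```

```text
t: 6.6
eef_pos: [0.6033, -0.1245, 0.4175]
eef_rot: [3.134, 0.002, 1.536]
force: [0.1, 0.1, -0.0]
opening: 0.997
grasp_force: 0.0
t 6.6 shift [ 3.804 -2.067  1.257] turn [ 0.08  0.03 -0.06] grasp pt [ 0.6045 -0.1249  0.254 ] F [ 0.1  0.1 -0. ] op 0.997 gf 0.0
```

```bash
python3 -m inch '[[[0.5,-0.25,0,0,0,0,0.03],[1.0,-0.5,0,0,0,0,0.03],[1.6,-0.8,0,0,0,0,0.03],[2.2,-1.15,0,0,0,0,0.03],[2.8,-1.5,0.2,0,0,0,0.03],[3.4,-1.8,0.5,0,0,0,0.03],[3.7,-2.0,0.9,0,0,0,0.03],[3.8,-2.07,1.2,0,0,0,0.03],[3.8,-2.07,1.25,0,0,0,0.03],[3.8,-2.07,1.25,0,0,0,0.03]]]' 30
python3 - <<'E'
from h import *
go([.507,.069,.110])
from station import snapshot,monitor
s=monitor.state()
w=snapshot("wrist");w["p"]=s["eef_pos"];w["rot"]=s["eef_rot"];cv2.imwrite("pics/w2.png",w["frame"]);pickle.dump(w,open("w2.pkl","wb"))
E
```

```text
t: 7.6
eef_pos: [0.5056, 0.0691, 0.3511]
eef_rot: [-3.141, 0.0, 1.537]
force: [0.2, 0.7, 0.4]
opening: 0.516
grasp_force: 0.0
t 7.6 shift [-1.000e-03  2.900e-02  1.553e+00] turn [-0.01  0.   -0.06] grasp pt [0.5055 0.0691 0.1876] F [0.2 0.7 0.4] op 0.516 gf 0.0
```

View pics/w2.png

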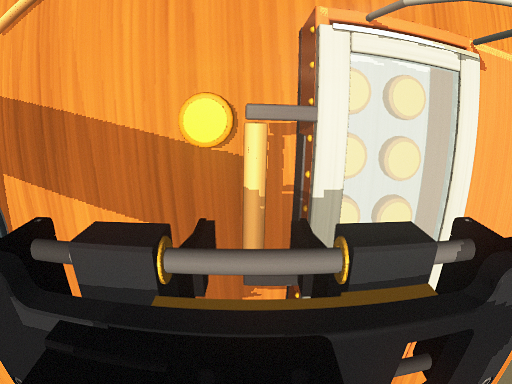

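The wrist view shows the bar's centreline from (257,123) to (254,245), centred between the fingers. The cake is clear at (206,119).

Run:
```python
from h import *
w=pickle.load(open("w2.pkl","rb"));K=w["K"];H=w["hand_eye"]
p=w["p"];R=Ro.from_euler("xyz",w["rot"])
def hit(u,v,z):
    a=np.array([u-K[0,2],v-K[1,2]])/K[0,0];th=np.linalg.norm(a)
    r=np.r_[a/th*np.sin(th),np.cos(th)]
    r=R.apply(H[:3,:3]@r);o=p+R.apply(H[:3,3]);return (o+r*(z-o[2])/r[2]).round(4)
print(hit(257,123,.107),hit(254,245,.107),hit(206,119,.02))
```

```text
[0.5119 0.1317 0.107 ] [0.5064 0.0322 0.107 ] [0.46   0.1342 0.02  ]
```

```bash
python3 -m inch '[[[0,0.05,0.3,0,0,0,0.03],[0,0.05,0.7,0,0,0,0.03],[0,0.05,1.1,0,0,0,0.03],[0,0.05,1.4,0,0,0,0.03],[0,0.05,1.56,0,0,0,0.03],[0,0.05,1.56,0,0,0,0.03],[0,0.05,1.56,0,0,0,-1],[0,0.05,1.56,0,0,0,-1],[0,0.05,1.56,0,0,0,-1],[0,0.05,1.56,0,0,0,-1]]]' 25;python3 -m inch '[[[0,0,0,0,0,0,-1],[0,0,0,0,0,0,-1],[0,0,0,0,0,0,-1]]]'; python3 -c "
from h import *
go([.507,.069,.110])"
```

```text
t: 8.65
eef_pos: [0.5079, 0.0691, 0.2743]
eef_rot: [-3.142, 0.0, 1.536]
force: [-5.6, -0.3, 0.9]
opening: 0.237
grasp_force: 3.4
t: 8.95
eef_pos: [0.507, 0.0691, 0.2737]
eef_rot: [-3.138, -0.0, 1.536]
force: [-5.1, -0.8, 2.8]
opening: 0.204
grasp_force: 25.0
t 8.95 shift [-0.003  0.     0.004] turn [-0.04 -0.   -0.06] grasp pt [0.5065 0.0692 0.1102] F [-5.1 -0.8  2.8] op 0.204 gf 25.0
```

```bash
python3 -m inch '[[[0,0.005,-0.2,0,0,0,-1],[0,0.02,-0.4,0,0,0,-1],[0,0.05,-0.64,0,0,0,-1],[0,0.096,-0.873,0,0,0,-1],[0,0.156,-1.105,0,0,0,-1],[0,0.23,-1.334,0,0,0,-1],[0,0.316,-1.558,0,0,0,-1],[0,0.416,-1.776,0,0,0,-1],[0,0.49,-1.918,0,0,0,-1],[0,0.49,-1.918,0,0,0,-1]]]' 25
python3 - <<'E'
from h import *
go([.507,.069,.110])
for A in ([.56,.62,.68,.74,.8,.86,.92,.98,1.03,1.03],):
    for a in A: print(round(4*(np.cos(.5)-np.cos(a)),3),round(-4*(np.sin(a)-np.sin(.5)),3))
for a in [1.08,1.13,1.18,1.22,1.25,1.27]:print(round(4*(np.cos(1.03)-np.cos(a)),3),round(-4*(np.sin(a)-np.sin(1.03)),3))
E
```

```text
t: 9.95
eef_pos: [0.5319, 0.068, 0.3715]
eef_rot: [-3.14, 0.001, 1.537]
force: [-5.3, -2.5, 0.3]
opening: 0.195
grasp_force: 25.0
t 9.95 shift [ 0.005 -0.496  1.96 ] turn [-0.01  0.01 -0.06] grasp pt [0.5317 0.0678 0.208 ] F [-5.3 -2.5  0.3] op 0.195 gf 25.0
0.121 -0.207
0.255 -0.406
0.4 -0.597
0.556 -0.779
0.724 -0.952
0.901 -1.114
1.087 -1.265
1.282 -1.404
1.451 -1.511
1.451 -1.511
0.174 -0.099
0.353 -0.188
0.536 -0.269
0.685 -0.327
0.798 -0.367
0.874 -0.391
```

```bash
python3 -m inch '[[[0,0.121,-0.207,0,0,0,-1],[0,0.255,-0.406,0,0,0,-1],[0,0.4,-0.597,0,0,0,-1],[0,0.556,-0.779,0,0,0,-1],[0,0.724,-0.952,0,0,0,-1],[0,0.9,-1.114,0,0,0,-1],[0,1.087,-1.265,0,0,0,-1],[0,1.282,-1.404,0,0,0,-1],[0,1.451,-1.511,0,0,0,-1],[0,1.451,-1.511,0,0,0,-1]]]' 25
python3 - <<'E'
from h import *
go([.507,.069,.110])
from station import snapshot
f=snapshot("scene")["frame"];cv2.imwrite("pics/h1.png",cv2.resize(f[110:290,170:410],None,fx=3.3,fy=3.3,interpolation=cv2.INTER_CUBIC))
E
```

```text
t: 10.95
eef_pos: [0.6068, 0.0644, 0.4484]
eef_rot: [3.133, 0.004, 1.536]
force: [-2.5, -5.2, 3.6]
opening: 0.196
grasp_force: 25.0
t 10.95 shift [ 0.035 -2.026  3.482] turn [ 0.09  0.04 -0.07] grasp pt [0.6081 0.0638 0.285 ] F [-2.5 -5.2  3.6] op 0.196 gf 25.0
```

View pics/h1.png

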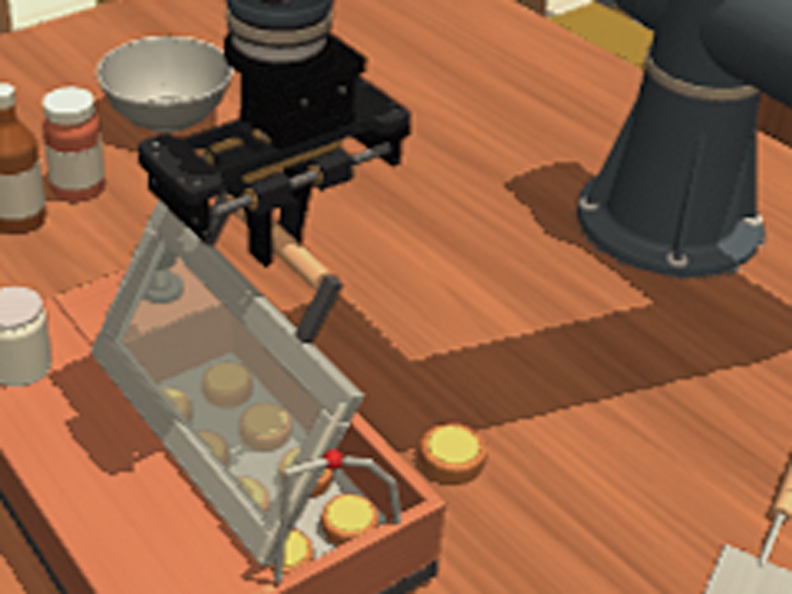

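The hood is about 1.04 rad open, the bar is firmly in the pads, and the stripe is still short of the stud at (334,459). Continuing past balance.

```bash
python3 -m inch '[[[-0.02,0.174,-0.099,0,0,0,-1],[-0.03,0.353,-0.188,0,0,0,-1],[-0.04,0.536,-0.269,0,0,0,-1],[-0.04,0.685,-0.327,0,0,0,-1],[-0.04,0.798,-0.367,0,0,0,-1],[-0.04,0.874,-0.391,0,0,0,-1],[-0.04,0.874,-0.391,0,0,0,-1],[-0.04,0.874,-0.391,0,0,0,-1],[-0.04,0.874,-0.391,0,0,0,-1],[-0.04,0.874,-0.391,0,0,0,-1]]]' 25
python3 - <<'E'
from h import *
go([.507,.069,.110])
from station import snapshot
f=snapshot("scene")["frame"];cv2.imwrite("pics/h2.png",cv2.resize(f[110:290,170:410],None,fx=3.3,fy=3.3,interpolation=cv2.INTER_CUBIC))
E
```

```text
t: 12.0
eef_pos: [0.6496, 0.0617, 0.4662]
eef_rot: [3.138, 0.001, 1.536]
force: [-1.6, -3.8, 6.1]
opening: 0.199
grasp_force: 25.0
t 12.0 shift [ 0.052 -2.871  3.843] turn [ 0.05  0.02 -0.07] grasp pt [0.6503 0.0615 0.3027] F [-1.6 -3.8  6.1] op 0.199 gf 25.0
```

View pics/h2.png

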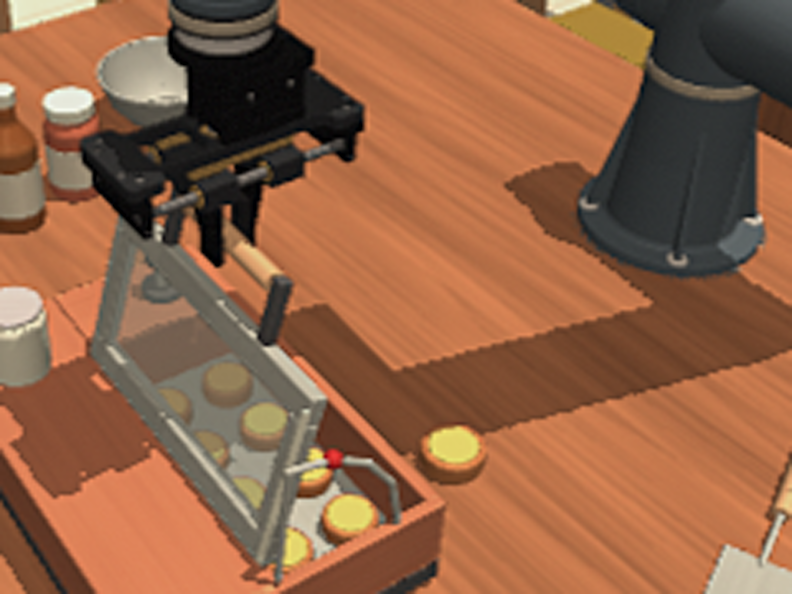

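The hood's edge is now past the stud line, at about 1.28 rad by arm geometry. I'll go slightly further for margin, then return slowly.

```bash
python3 -m inch '[[[0,0.115,-0.034,0,0,0,-1],[0,0.231,-0.063,0,0,0,-1],[0,0.231,-0.063,0,0,0,-1],[0,0.231,-0.063,0,0,0,-1],[0,0.04,-0.012,0,0,0,-1],[0,-0.152,0.05,0,0,0,-1],[0,-0.338,0.122,0,0,0,-1],[0,-0.522,0.203,0,0,0,-1],[0,-0.7,0.292,0,0,0,-1],[0.02,-0.84,0.371,0,0,0,-1]]]' 25;python3 -m inch '[[[0,-0.07,0.04,0,0,0,-1],[0,-0.136,0.084,0,0,0,-1],[0,-0.136,0.084,0,0,0,-1],[0,-0.136,0.084,0,0,0,-1],[0,-0.136,0.084,0,0,0,-1],[0,-0.136,0.084,0,0,0,-1],[0,-0.136,0.084,0,0,0,-1],[0,-0.136,0.084,0,0,0,-1],[0,-0.136,0.084,0,0,0,-1]]]'
python3 - <<'E'
from h import *
go([.507,.069,.110])
from station import snapshot
f=snapshot("scene")["frame"];cv2.imwrite("pics/h3.png",cv2.resize(f[110:290,170:410],None,fx=3.3,fy=3.3,interpolation=cv2.INTER_CUBIC))
E
```

```text
t: 13.05
eef_pos: [0.6062, 0.0643, 0.4472]
eef_rot: [-3.141, 0.002, 1.537]
force: [-4.7, -7.0, 7.4]
opening: 0.2
grasp_force: 25.0
t: 13.95
eef_pos: [0.5993, 0.0645, 0.4427]
eef_rot: [-3.138, 0.002, 1.537]
force: [-6.8, -5.1, 7.6]
opening: 0.203
grasp_force: 25.0
t 13.95 shift [ 0.033 -1.836  3.39 ] turn [-0.04  0.02 -0.06] grasp pt [0.5987 0.0643 0.2792] F [-6.8 -5.1  7.6] op 0.203 gf 25.0
```

View pics/h3.png

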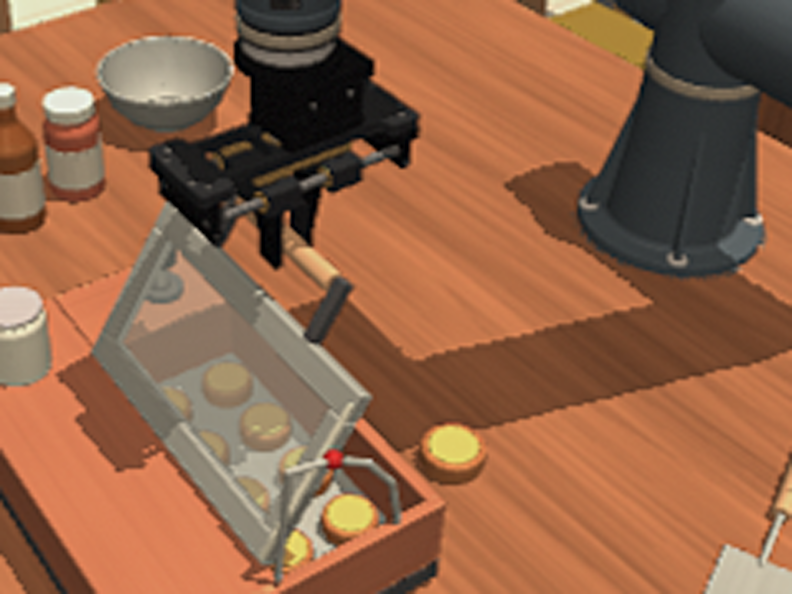

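The hood is held at about 1.00 rad, just below the stud. The bar is in the pads, the knob is down at (160,285) and the bystanders are unmoved. Handing in.

```bash
python3 -c "
from station import order
print(order.close_job())"
```

```text
the job is handed in; nothing more can be done
None
```

I pulled the vent knob up to its stop for about a second and let it spring back down. I then raised the hood to roughly 1.3 rad, past balance, and handed the job in holding it by the handle at about 1.0 rad. Those angles come from the arm's position, and hand-in returned no verdict.

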